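# Lock the lens, index to the third pellet and hold

### The job

On the pellet viewer, first turn the lens's lock collar clockwise until its lug stands at the single pin, where it meets its stop. Then grip the indexing knob and turn it clockwise from home, counting the clicks, to the third stop, so that the third pellet lies under the lens; do not go on past that stop. The knob springs back when let go, so finish while still gripping it steady at the third stop, and leave the die, the vial and the pen beside the viewer where they stand.

Things in the scene. Friction and masses are not known exactly. Their poses are not given: they have to be found in the camera images.
- viewer: The pellet viewer, a fixed aluminium stand on a foot plate 250 x 120 x 12 mm. Origin on the desk under the vertical axis of the indexing knob; x points from the knob axis to the lens axis, 110 mm away, z up. Foot: x -60 to 190 mm, y +-60 mm. The post stands on the far side of the lens, up to 73 mm above the desk.
- lens_top (a point): Centre of the lens's top, on the lens axis, 100 mm above the desk, axes as the viewer's. The black lens barrel, 36 mm across, stands in a round bracket plate 82 mm across whose top is 70 mm above the desk.
- locked_pin (a point): Top of the single steel pin (locked mark), 4 mm thick, 6 mm high, on the bracket plate on the robot's side of the lens and to the left, 36 mm from the lens axis, 76 mm above the desk. A pair of such pins 60 degrees counterclockwise of it, seen from above, marks open.
- lock_collar (a joint): Angle of the lock collar about the vertical lens axis, rad: 0 with the lug at the pair of pins (open), growing clockwise seen from above, to a hard stop at 1.047 with the lug at the single pin (locked). Starts between 0 and 0.35. Friction about 0.08 Nm; it stays where it is left.
- collar_top (a point): Centre of the top face of the captive steel lock collar round the lens, 98 mm above the desk. A ribbed ring 54 mm across (56 over the ribs), from 71 to 98 mm above the desk, with one radial lug. x of this frame points outward along the lug, z up; it turns with the collar. It can be gripped across from above, fingers square to the lug.
- collar_lug (a point): Outer end of the collar's lug, 40.5 mm from the lens axis and 85 mm above the desk. The lug is 7 mm wide, 10 mm high and sticks out 13 mm from the ring.
- knob_grip (a point): Black indexing knob on a vertical axis: round skirt 56 mm across, top 55 mm above the desk, and on it an upright grip bar 54 mm long, 14 mm thick, from 55 to 89 mm above the desk. This point is on the axis, 73 mm above the desk; x along the bar, z up. At home the bar stands 0.62 rad counterclockwise of the viewer's x axis, at the third stop 0.637 rad clockwise of it.
- index (a joint): Angle of knob and carrier, rad: 0 at home, growing clockwise seen from above. Click stops every 0.419 (24 degrees): third 1.257, fourth 1.676; hard end 1.9. A return spring pulls with 0.10 Nm at home, 0.15 at the third stop; the clicks add a ripple of +-0.07 Nm that resists in the first half of each step and helps in the second. Let go, it always springs home.
- third_pellet (a point): Top of the third white pellet (15 mm across) in its seat, 44 mm above the desk, 110 mm from the knob axis. The carrier fixed to the knob has five arms 24 degrees apart with round seats 33 mm across: at home the empty seat is under the lens, and the first to fourth pellets follow counterclockwise seen from above.
- die_body: Bystander: bare steel pellet die body, 53 mm across, 46 mm high, on the desk to the right of the lens. Origin at the centre of its underside. Leave it alone.
- vial: Bystander: glass sample vial with a screw cap, 28 mm across, 58 mm high, on the desk to the left of and behind the lens. Origin at the centre of its underside. Leave it alone.
- pen: Bystander: black pen 140 mm long, 15 mm thick, on the desk on the robot's side of the viewer. Origin at the centre of its underside. Leave it alone.

How it is judged:
By the outcome, as a careful person would: the job done as asked, in the order asked, and still so for the second after the job is handed in, while the arm keeps its last pose, push and grip.
It also fails if it takes over 45 s, if anything falls off the work surface, if the arm or the gripper's body presses on something with over 40 N, if the wrist force passes 120 N, or if a joint passes its speed limit or range.

### The arm

A 6-joint arm with a two-finger parallel gripper is mounted at the origin on a cart in front of the work surface, level with it; the furniture and walls round the work are solid. World frame = base frame: x ahead of the robot, y to its left, z up, the work surface at z = 0. Lengths are in m, angles in rad, forces in N, time in s.
With the tool pointing down it reaches from about 0.375 to 0.975 m from the base axis. Payload 3.8 kg.
Tool frame: the origin (TCP) lies midway between the tips of the shut fingers; the grasp point (between the pads) lies 19 mm behind it; z points along the fingers, y is the line along which they close (so a half turn about z gives the same grasp; the last joint's range is limited). The gripper opens to 85 mm and grips with 20 to 120 N. Pads are 22 mm wide; open, the fingers measure 114 mm over their backs; the gripper's body (76 mm by 85 mm) begins 54 mm behind the grasp point. The pads swing forward as they close: fully open they stand 13 mm farther back than shut.
Start: joints at [-1.337, 0.264, 1.604, -0, 1.274, -0.037], TCP at [0.181, -0.65, 0.231] pointing down, gripper open.
Joint ranges: [-2.63, 2.63], [-0.94, 2.18], [0.31, 2.57], [-1.31, 4.45], [0, 2.66], [-2.55, 2.55]. Speed limits (rad/s): [2.57, 2.57, 3.14, 3.14, 3.14, 3.14].

### API

Orientations are given as a rotation vector (axis times angle).
In Python, from workcell import bot gives the robot as it stands.
- The arm moves only by the tool jog_arm, never from a script. Its argument "motion" is a list of rows, each a list of 5 numbers: the opening, from -1 (shut) to 1 (fully open), then the shift along the tool's x, y, z in mm, then the turn about the tool's z in degrees. In form: [[claw, x, y, z, twist], ...]. A call has 1 to 10 rows; each row shifts and turns the commanded pose from where the row before left it, along the tool's axes as they then stand; what a row does not reach is not made up. A row lasts 1/12 s, in which the tool goes at most 41.7 mm and 7.16 degrees, less where a joint would pass 70% of its speed; a pose out of reach is approached as far as the arm can. A call with a gripper value outside its range is refused whole. The fingers move at their own pace and stop on an object; "force" is the grip in N (left out, the last holds). Time passes only in rows, so rows that do not move let the fingers close. It gives the time, the measured TCP pose, the force, the opening and the grip force at its end, in the units of the state.
- bot.read_state(): the state, without advancing time (a new reading comes with each control period).
- bot.read_camera(name): name is "side" or "top"; returns (picture, depth): 420x560x3 uint8, red, green, blue; 420x560 float32, m along the optical axis (not along the pixel's ray), 0 where there is no reading.
- bot.get_calibration(name): a dict with "vfov" (degrees; the focal length in pixels is half the picture's height over the tangent of half this angle, whatever the lens; pixels are square), "cx", "cy" (the principal point, pixels), "dist" ([k1, k2, p1, p2, k3] as OpenCV has them; the pictures are not rectified), "rvec" (rotation vector, rad) and "tvec" (3), from world to camera coordinates, as OpenCV has them. Camera axes: x right, y down, z forward; pixel columns grow to the right and rows downward; lengths in m; the calibration is good to about 2 mm. A picture is of the moment at which its call begins. get_calibration takes no time and is no camera call.
- bot.finish_job(): hands the job in; it is judged then, once.
The state is a dict: "time": time; "q": joint angles; "joint_vel": joint speeds; "joint_torque": joint torques, N m; "tool_pos": TCP position; "tcp_rot": TCP orientation; "wrist_force": force on the tool from outside, world axes, zero at the start; "torque": the same for the moment, N m; "width": opening from 0.0 (shut) to 1.0 (fully open); "grip_force": force on a finger pad.
Only numpy, scipy, OpenCV 4.12 (cv2) and the standard library are available. Lean on these libraries where they do the work, as an engineer would, in place of code of your own. Each camera call takes 0.05 s, during which the arm holds its last target. There are 200 camera calls.

## Working session

There is one attempt and no reset: what is moved stays moved. The work goes in short steps, Python scripts to look and compute and a tool call to move; the robot and the scene stay as the last step left them, time stands still between calls to the robot, and variables do not carry over. Pictures are saved under pics/ and viewed, at most 10 in all, crops included, and the job is handed in when it is done.

Besides the shell and the picture viewer there is one more tool, called after "Request:" as name([rows], argument=value, ...), one row to a line, values as JSON. jog_arm: Moves the arm, as the interface text tells. Its arguments: {"type":"object","properties":{"motion":{"type":"array"},"force":{"type":"number"}},"required":["motion"]}

```bash
mkdir -p pics; cat > h.py <<'E'
import numpy as np,cv2
from workcell import bot
def snap(n,f=None):
    p,d=bot.read_camera(n); f=f or n
    cv2.imwrite(f'pics/{f}.png',p[:,:,::-1]); np.save(f'pics/{f}.npy',d); return p,d
def cal(n):
    c=bot.get_calibration(n); f=210/np.tan(np.radians(c['vfov'])/2)
    K=np.array([[f,0,c['cx']],[0,f,c['cy']],[0,0,1.]]); R=cv2.Rodrigues(np.array(c['rvec'],float))[0]
    return K,np.array(c['dist'],float),R,np.array(c['tvec'],float).ravel()
def ray(n,u,v):
    K,D,R,t=cal(n); x=cv2.undistortPoints(np.array([[[u,v]]],float),K,D).ravel()
    return R,t,np.array([x[0],x[1],1])
def atz(n,u,v,z):
    R,t,r=ray(n,u,v); o=-R.T@t; w=R.T@r; return o+w*(z-o[2])/w[2]
def atd(n,u,v,d):
    R,t,r=ray(n,u,v); return R.T@(r*d-t)
def proj(n,P):
    K,D,R,t=cal(n); return cv2.projectPoints(np.array(P,float).reshape(-1,3),cv2.Rodrigues(R)[0],t,K,D)[0].reshape(-1,2)
E
python3 - <<'E'
from h import *
for n in('top','side'):
    snap(n); K,D,R,t=cal(n); print(n,K[0,0],-R.T@t,R[2],D)
s=bot.read_state(); print(s)
E
```

```text
top 428.54350326765604 [ 0.37367978 -0.10939806  1.02560913] [ 0.14114159 -0.01164484 -0.98992093] [0.0050613 0.        0.        0.        0.       ]
side 402.6449876288157 [0.3654358  0.63601019 0.52889947] [ 0.15623743 -0.85640723 -0.49209402] [0.03794263 0.         0.         0.         0.        ]
{'time': 0.1, 'q': array([-1.33688203e+00,  2.64712584e-01,  1.60526722e+00, -1.89462147e-05,
        1.27370643e+00, -3.68910085e-02]), 'joint_vel': array([ 0.00160125, -0.00180247, -0.00298693,  0.00029672,  0.00057581,
        0.00171741]), 'joint_torque': array([-4.56086718e-04, -5.16709399e+01, -3.68589520e+01, -1.23231139e-04,
        6.22252017e-03, -3.64891127e-05]), 'tool_pos': array([ 0.18040841, -0.64974127,  0.23004702]), 'tcp_rot': array([-3.11077404e+00, -4.23809011e-01,  3.51517554e-04]), 'wrist_force': array([0.46848192, 1.19057867, 0.65602208]), 'torque': array([-0.00418187, -0.01575798,  0.02908916]), 'grip_force': 0.0, 'width': 1.003805142256755}
```

View pics/top.png

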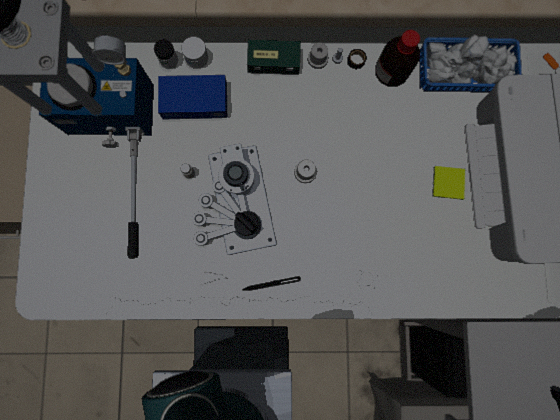

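View pics/side.png

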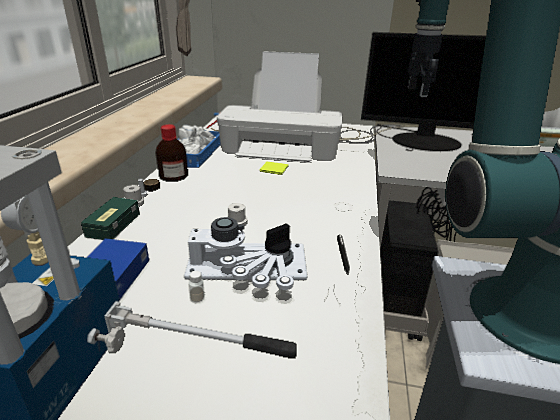

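The top view shows the knob at about (247,224), the lens at (236,173) and the vial at (187,171). The die is at (306,170) and the pen at (272,284). I'll enlarge the viewer next.

```bash
python3 - <<'E'
import cv2
a=cv2.imread('pics/top.png')[140:260,180:325]; cv2.imwrite('pics/topc.png',cv2.resize(a,None,fx=5,fy=5,interpolation=cv2.INTER_CUBIC))
a=cv2.imread('pics/side.png')[195:305,180:320]; cv2.imwrite('pics/sidec.png',cv2.resize(a,None,fx=5,fy=5,interpolation=cv2.INTER_CUBIC))
from h import *
for u,v,z in((236,173,.1),(247,224,.089),(187,168,.058),(306,167,.046),(272,284,.01)): 
    d=np.load('pics/top.npy')[v,u]; print(u,v,atz('top',u,v,z),atd('top',u,v,d))
E
```

```text
236 173 [ 0.59176341 -0.03539313  0.1       ] [ 0.59142965 -0.03550639  0.10141657]
247 224 [ 0.47968081 -0.05968413  0.089     ] [ 0.47968601 -0.05968168  0.08895401]
187 168 [0.61357252 0.0810554  0.058     ] [0.61333788 0.08086912 0.05894642]
306 167 [ 0.61871376 -0.19498617  0.046     ] [ 0.62299625 -0.196482    0.02887927]
272 284 [ 0.34741648 -0.11464771  0.01      ] [ 0.34730606 -0.11466978  0.00573025]
```

View pics/topc.png

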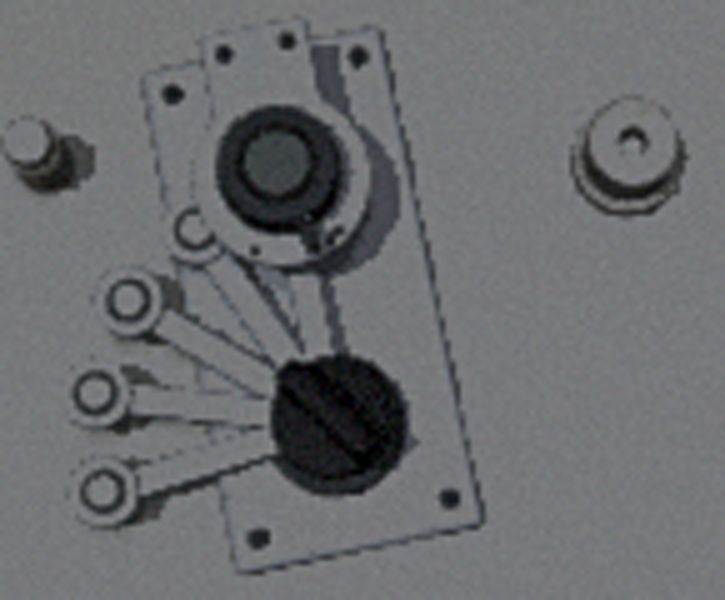

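View pics/sidec.png

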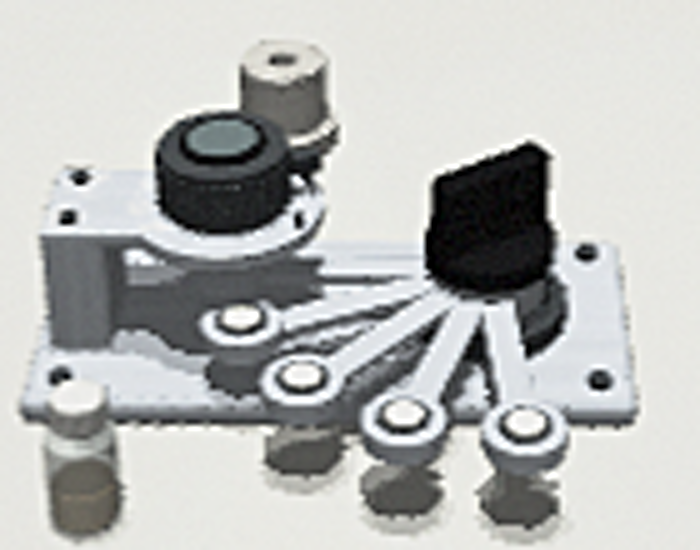

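The crops show the lens top at px (235.6,172.4), the lug near (243,187), the single pin near (231,189.5) and the pin pair near (246,187.5). The knob bar runs from (238.6,213.2) to (253.6,231).

```bash
python3 - <<'E'
from h import *
def c(x,y,z,n='top',o=(180,140)): return atz(n,(x+.5)/5-.5+o[0],(y+.5)/5-.5+o[1],z)
def cs(x,y,z): return c(x,y,z,'side',(180,195))
print('corners',*[c(x,y,.012)[:2].round(4) for x,y in((147,75),(380,27),(483,523),(240,573))])
L=c(279,163,.1);print('lens',L, cs(228,138,.1))
# depth-based centroids
for n in('top','side'):
    p,_=bot.read_camera(n) if 0 else (None,None); d=np.load(f'pics/{n}.npy')
    K,D,R,t=cal(n); v,u=np.mgrid[:420,:560]; x=cv2.undistortPoints(np.stack([u,v],-1).reshape(-1,1,2).astype(float),K,D).reshape(-1,2)
    P=(np.c_[x,np.ones(len(x))]*d.reshape(-1,1)-t)@R
    m=(abs(P[:,0]-.53)<.15)&(abs(P[:,1]+.05)<.12)
    P=P[m]
    k=P[(P[:,2]>.083)&(P[:,2]<.095)&(np.hypot(*(P[:,:2]-[.48,-.06]).T)<.04)]
    e=np.linalg.eigh(np.cov(k[:,:2].T)); a=e[1][:,1]
    print(n,'bar',len(k),k.mean(0),(k.min(0)+k.max(0))/2,'ang',np.arctan2(a[1],a[0]),'len',np.ptp(k[:,:2]@a),np.ptp(k[:,:2]@e[1][:,0]))
    q=P[(P[:,2]>.092)&(P[:,2]<.108)&(np.hypot(*(P[:,:2]-L[:2]).T)<.04)]
    print(n,'collar',len(q),q.mean(0),cv2.minEnclosingCircle(q[:,:2].astype(np.float32)))
for nm,x,y,z in(('lug',318,238,.09),('pin',256,250,.076),('pair1',327,236,.076),('pair2',338,240,.076)):
    w=c(x,y,z)-L; print(nm,np.hypot(*w[:2]),np.arctan2(w[1],w[0]))
E
```

```text
corners [0.6583 0.0376] [ 0.6824 -0.0755] [ 0.4402 -0.1248] [ 0.417  -0.0104]
lens [ 0.59357226 -0.03405343  0.1       ] [ 0.59118083 -0.03596633  0.1       ]
top bar 150 [ 0.48614835 -0.05468861  0.0873321 ] [ 0.48579885 -0.0549965   0.08757104] ang 0.8287094173055123 len 0.05363349078896684 0.013759267885678383
top collar 467 [ 0.59325498 -0.0328141   0.0977922 ] ((0.5938788652420044, -0.03290443494915962), 0.02790372259914875)
side bar 140 [ 0.48455161 -0.05210908  0.08806729] [ 0.4856568  -0.05369409  0.08751177] ang 0.8059995835552091 len 0.05182995364417381 0.0164374061706567
side collar 363 [ 0.5903106  -0.02749034  0.09862307] ((0.5925837755203247, -0.033417265862226486), 0.02848299778997898)
lug 0.03591938340246666 -2.654684002781598
pin 0.03640717472854757 2.807561433186914
pair1 0.03441156873779468 -2.5220866951623555
pair2 0.03891100764861868 -2.445589100142331
```

Request:
jog_arm([
  [1, 14, -12, 0, 0],
  [1, 28, -24, 0, 0],
  [1, 28, -24, 0, 0],
  [1, 28, -24, 0, 0],
  [1, 28, -24, 0, 0],
  [1, 28, -24, 0, 0],
  [1, 28, -24, 0, 0],
  [1, 28, -24, 0, 0],
  [1, 28, -24, 0, 0],
  [1, 28, -24, 0, 0],
], force=30)

```text
time: 0.93
tool_pos: [0.3763, -0.3577, 0.2309]
tcp_rot: [-3.112, -0.424, 0.0]
wrist_force: [0.7, 0.3, 0.6]
width: 0.999
grip_force: 0.0
```

Request:
jog_arm([
  [1, 28, -24, 0, 0],
  [1, 28, -24, 0, 0],
  [1, 28, -24, 0, 0],
  [1, 28, -24, 0, 0],
  [1, 28, -24, 0, 0],
  [1, 28, -24, 0, 0],
  [1, 28, -24, 0, 0],
  [1, 28, -24, 0, 0],
  [1, 28, -24, 0, 0],
  [1, 14, -12, 0, 0],
])

```text
time: 1.77
tool_pos: [0.5726, -0.0652, 0.2308]
tcp_rot: [-3.111, -0.427, -0.001]
wrist_force: [0.2, -0.3, -0.6]
width: 1.0
grip_force: 0.0
```

Request:
jog_arm([
  [1, 0, 0, 20, 6],
  [1, 0, 0, 20, 6.6],
  [1, 0, 0, 0, 0],
  [1, 0, 0, 0, 0],
])

```text
time: 2.1
tool_pos: [0.5697, -0.0683, 0.1894]
tcp_rot: [-3.14, -0.085, 0.007]
wrist_force: [1.1, -0.8, 0.0]
width: 1.003
grip_force: 0.0
```

```bash
cat >> h.py <<'E'
def tool():
    s=bot.read_state(); R=cv2.Rodrigues(np.array(s['tcp_rot']))[0]; return s,R,np.arctan2(R[1,0],R[0,0])
def need(P):
    s,R,y=tool(); print('t',s['time'],'pos',s['tool_pos'].round(4),'yaw',round(y,3),'q6',s['q'][5].round(3),'shift mm',(R.T@(np.array(P)-s['tool_pos'])*1000).round(1),'tilt',R[:,2].round(3),'F',s['wrist_force'].round(1),'M',s['torque'].round(2),'w',s['width'].round(3),s['grip_force'].round(1))
E
python3 -c "
from h import *
need([.5933,-.0332,.079])"
```

```text
Traceback (most recent call last):
  File "h.py", line 22, in need
    s,R,y=tool(); print('t',s['time'],'pos',s['tool_pos'].round(4),'yaw',round(y,3),'q6',s['q'][5].round(3),'shift mm',(R.T@(np.array(P)-s['tool_pos'])*1000).round(1),'tilt',R[:,2].round(3),'F',s['wrist_force'].round(1),'M',s['torque'].round(2),'w',s['width'].round(3),s['grip_force'].round(1))
                                                                                                                                                                                                                                                         ^^^^^^^^^^^^^^^^
AttributeError: 'float' object has no attribute 'round'
```

Request:
jog_arm([
  [1, 0, 0, 0, -6],
  [1, 0, 0, 0, -6],
  [1, 0, 0, 0, -6],
  [1, 0, 0, 0, -7],
  [1, 0, 0, 0, 0],
  [1, 0, 0, 0, 0],
])

```text
time: 2.6
tool_pos: [0.5718, -0.0692, 0.1927]
tcp_rot: [3.049, 0.754, 0.003]
wrist_force: [-0.4, 0.1, 0.6]
width: 1.002
grip_force: 0.0
```

```bash
sed -i "s/s\['width'\].round(3),s\['grip_force'\].round(1)/s['width'],s['grip_force']/" h.py
python3 -c "
from h import *
need([.5933,-.0332,.079])"
```

```text
t 2.6 pos [ 0.5718 -0.0692  0.1927] yaw 0.485 q6 0.922 shift mm [ 35.7 -22.  113.7] tilt [ 0.002 -0.    -1.   ] F [-0.4  0.1  0.6] M [-0.05 -0.03  0.02] w 1.0021900794340883 0.0
```

Request:
jog_arm([
  [1, 18, -11, 0, 0],
  [1, 18, -11, 0, 0],
  [1, 0, 0, 25, 0],
  [1, 0, 0, 25, 0],
  [1, 0, 0, 12, 0],
  [1, 0, 0, 0, 0],
  [1, 0, 0, 0, 0],
  [1, 0, 0, 0, 0],
])

```text
time: 3.27
tool_pos: [0.5936, -0.0328, 0.1307]
tcp_rot: [3.049, 0.756, 0.003]
wrist_force: [-0.1, 0.5, -0.0]
width: 1.001
grip_force: 0.0
```

```bash

python3 -c "
from h import *
need([.5933,-.0332,.079])
p,d=snap('side','s2'); cv2.imwrite('pics/s2c.png',cv2.resize(p[130:290,160:340,::-1],None,fx=4,fy=3.75 and 4,interpolation=cv2.INTER_CUBIC)[:600])"
```

```text
t 3.2667 pos [ 0.5936 -0.0328  0.1307] yaw 0.486 q6 0.987 shift mm [-0.6  0.2 51.7] tilt [ 0.002 -0.    -1.   ] F [-0.1  0.5 -0. ] M [0.01 0.01 0.05] w 1.0013583996062736 0.0
```

View pics/s2c.png

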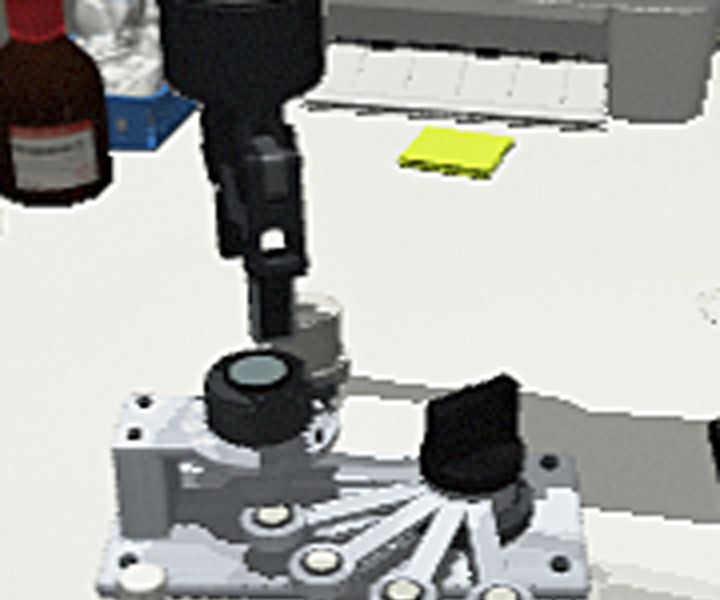

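The picture shows the fingers straddling the lens axis, with tips near crop (272,335) above the collar at (258,395). I'll lower and grip.

Request:
jog_arm([
  [1, -0.6, 0, 17, 0],
  [1, 0, 0, 17, 0],
  [1, 0, 0, 9, 0],
  [1, 0, 0, 8, 0],
  [1, 0, 0, 0, 0],
  [0.3, 0, 0, 0, 0],
  [0, 0, 0, 0, 0],
  [0, 0, 0, 0, 0],
  [0, 0, 0, 0, 0],
  [0, 0, 0, 0, 0],
])

```text
time: 4.15
tool_pos: [0.5938, -0.0338, 0.0801]
tcp_rot: [3.046, 0.758, 0.005]
wrist_force: [-1.0, -4.8, 5.7]
width: 0.617
grip_force: 32.9
```

Request:
jog_arm([
  [0, 0, 0, 0, 0],
  [0, 0, 0, 0, 0],
  [0, 0, 0, 0, 0],
  [0, 0, 0, 0, 0],
])

```text
time: 4.48
tool_pos: [0.5938, -0.0338, 0.0801]
tcp_rot: [3.046, 0.758, 0.005]
wrist_force: [-1.0, -5.0, 5.2]
width: 0.619
grip_force: 33.0
```

```bash

python3 -c "
from h import *
need([.5933,-.0332,.079])"
```

```text
t 4.4833 pos [ 0.5938 -0.0338  0.0801] yaw 0.487 q6 0.986 shift mm [-0.2 -0.8  1.1] tilt [ 0.004 -0.002 -1.   ] F [-1.  -5.   5.2] M [-0.99 -0.06  0.01] w 0.6189982381820391 32.9607492685318
```

Request:
jog_arm([
  [0, 0, 0, 0, 3],
  [0, 0, 0, 0, 5],
  [0, 0, 0, 0, 5],
  [0, 0, 0, 0, 5],
  [0, 0, 0, 0, 5],
  [0, 0, 0, 0, 5],
  [0, 0, 0, 0, 4],
  [0, 0, 0, 0, 4],
  [0, 0, 0, 0, 3],
  [0, 0, 0, 0, 0],
])

```text
time: 5.32
tool_pos: [0.5936, -0.0331, 0.0801]
tcp_rot: [3.126, -0.307, 0.005]
wrist_force: [-0.7, -3.0, 6.4]
width: 0.616
grip_force: 33.1
```

```bash

python3 -c "
from h import *
need([.5933,-.0332,.079])"
```

```text
t 5.3167 pos [ 0.5936 -0.0331  0.0801] yaw -0.196 q6 1.669 shift mm [-0.3  0.2  1.1] tilt [ 0.003 -0.001 -1.   ] F [-0.7 -3.   6.4] M [-0.72  0.08 -0.08] w 0.6158330440756675 33.09540510177612
```

Request:
jog_arm([
  [0, 0, 0, 0, 2],
  [0, 0, 0, 0, 2],
  [0, 0, 0, 0, 1],
  [0, 0, 0, 0, 1],
  [0, 0, 0, 0, 0],
])

```text
time: 5.73
tool_pos: [0.5932, -0.0328, 0.08]
tcp_rot: [3.107, -0.464, 0.003]
wrist_force: [-0.6, -2.0, 7.1]
width: 0.617
grip_force: 33.3
```

```bash

python3 -c "
from h import *
need([.5933,-.0332,.079])"
```

```text
t 5.7333 pos [ 0.5932 -0.0328  0.08  ] yaw -0.296 q6 1.771 shift mm [0.2 0.4 1. ] tilt [ 0.002 -0.001 -1.   ] F [-0.6 -2.   7.1] M [-0.41  0.23  0.74] w 0.6166613287758271 33.30024540424347
```

Request:
jog_arm([
  [0, 0, 0, 0, 1],
  [0, 0, 0, 0, 0],
  [0, 0, 0, 0, 0],
])

```text
time: 5.98
tool_pos: [0.5936, -0.0329, 0.08]
tcp_rot: [3.103, -0.49, 0.005]
wrist_force: [1.0, -2.2, 5.8]
width: 0.614
grip_force: 33.1
```

```bash

python3 -c "
from h import *
need([.5933,-.0332,.079])
p,d=snap('side','s3'); cv2.imwrite('pics/s3c.png',cv2.resize(p[200:280,190:300,::-1],None,fx=7,fy=7,interpolation=cv2.INTER_CUBIC)[:600])"
```

```text
t 5.9833 pos [ 0.5936 -0.0329  0.08  ] yaw -0.313 q6 1.788 shift mm [-0.2  0.4  1. ] tilt [ 0.003 -0.001 -1.   ] F [ 1.  -2.2  5.8] M [-0.48 -0.04  0.64] w 0.6140463103331243 33.09978783130646
```

View pics/s3c.png

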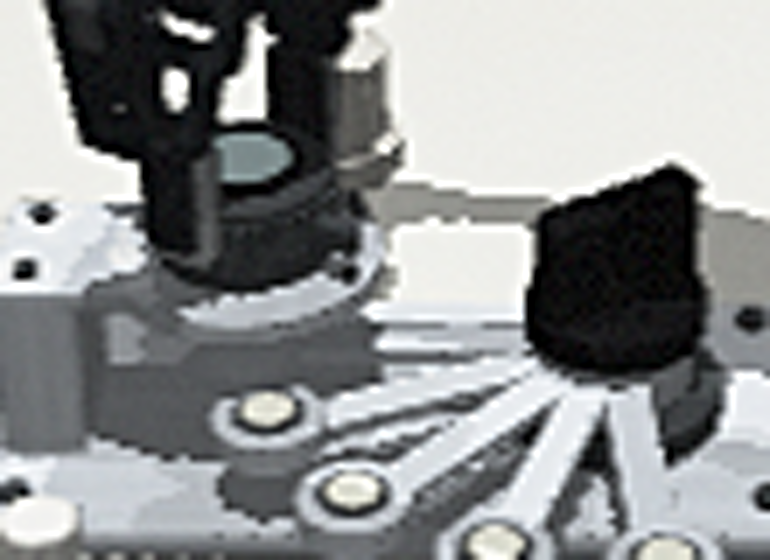

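The lug is now at crop (345,265), at the pin, and the moment has levelled off at about 0.65 Nm with the pads slipping, so the collar is at its stop. I'll release and rise.

Request:
jog_arm([
  [1, 0, 0, 0, 0],
  [1, 0, 0, 0, 0],
  [1, 0, 0, 0, 0],
  [1, 0, 0, 0, 0],
  [1, 0, 0, -15, 0],
  [1, 0, 0, -25, 0],
  [1, 0, 0, -25, -6],
  [1, 0, 0, 0, -7],
  [1, 0, 0, 0, -7],
  [1, 0, 0, 0, -7],
])

```text
time: 6.87
tool_pos: [0.5924, -0.0325, 0.1439]
tcp_rot: [-3.131, -0.253, -0.001]
wrist_force: [-0.1, 0.3, -0.2]
width: 0.997
grip_force: 0.0
```

Request:
jog_arm([
  [1, 0, 0, 0, -7],
  [1, 0, 0, 0, -7],
  [1, 0, 0, 0, -7],
  [1, 0, 0, 0, -7],
  [1, 0, 0, 0, -7],
  [1, 0, 0, 0, -3],
  [1, 0, 0, 0, 0],
  [1, 0, 0, 0, 0],
])

```text
time: 7.53
tool_pos: [0.5919, -0.0325, 0.1429]
tcp_rot: [-2.883, -1.248, 0.001]
wrist_force: [-0.6, -0.4, 0.2]
width: 0.999
grip_force: 0.0
```

```bash

python3 -c "
from h import *
need([.4855,-.0548,.062])"
```

```text
t 7.5333 pos [ 0.5919 -0.0325  0.1429] yaw 0.817 q6 0.657 shift mm [-89.  -62.3  81. ] tilt [-0.001  0.    -1.   ] F [-0.6 -0.4  0.2] M [-0.   -0.   -0.03] w 0.9993280896133008 0.0
```

Request:
jog_arm([
  [1, -15, -10.5, 0, 0],
  [1, -30, -21, 0, 0],
  [1, -30, -21, 0, 0],
  [1, -14, -9.8, 0, 0],
  [1, 0, 0, 0, 0],
  [1, 0, 0, 0, 0],
  [1, 0, 0, 0, 0],
])

```text
time: 8.12
tool_pos: [0.4871, -0.0552, 0.1439]
tcp_rot: [2.882, 1.249, 0.003]
wrist_force: [0.3, 0.3, 0.4]
width: 0.996
grip_force: 0.0
```

```bash

python3 -c "
from h import *
need([.4855,-.0548,.062])
p,d=snap('top','t4');q,_=snap('side','s4')
a=cv2.resize(p[140:240,200:300,::-1],(400,400),interpolation=3);b=cv2.resize(q[190:290,190:290,::-1],(400,400),interpolation=3)
cv2.imwrite('pics/c4.png',np.hstack([a,b]))"
```

```text
t 8.1167 pos [ 0.4871 -0.0552  0.1439] yaw 0.818 q6 0.589 shift mm [-0.9 -1.5 81.9] tilt [ 0.002 -0.    -1.   ] F [0.3 0.3 0.4] M [-0.02 -0.06  0.  ] w 0.9959241263469711 0.0
```

View pics/c4.png

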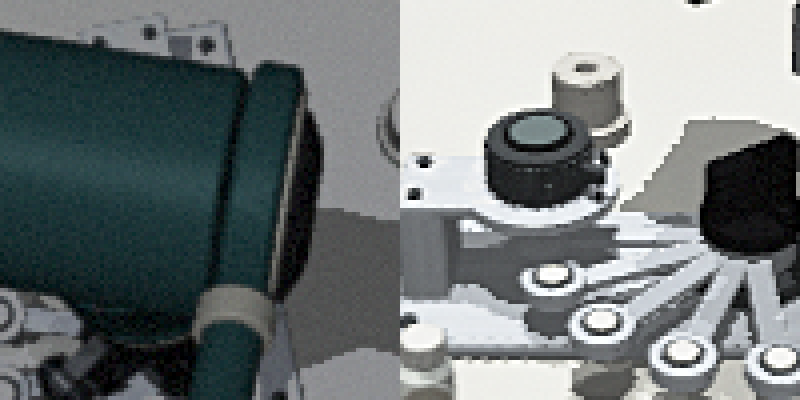

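The lens is clear in the side view, with dark spots by the collar at crop (600,158), (600,178) and (600,196). I'll compare these with the projected pin and lug positions.

```bash

python3 -c "
from h import *
L=np.array([.5933,-.0332]);psi=.197
def f(nm,r,a,z):
    P=[*(L+r*np.array([np.cos(a),np.sin(a)])),z]; u=proj('side',P)[0]; print(nm,((u-[190,190]+.5)*7-0).round())
f('lens',0,0,.1); f('pin',36,0,.076) if 0 else None
f('pin',.036,psi+2.618,.073); f('pair',.036,psi+3.665,.073)
for c in (0,.2,.5,.8,1.047): f('lug%s'%c,.0405,psi+3.665-c,.085)
q=cv2.imread('pics/s4.png')
cv2.imwrite('pics/c5.png',cv2.resize(q[190:265,190:290],None,fx=7,fy=7,interpolation=3))"
```

```text
lens [240. 233.]
pin [345. 346.]
pair [354. 280.]
lug0 [367. 242.]
lug0.2 [376. 255.]
lug0.5 [381. 277.]
lug0.8 [373. 299.]
lug1.047 [357. 316.]
```

View pics/c5.png

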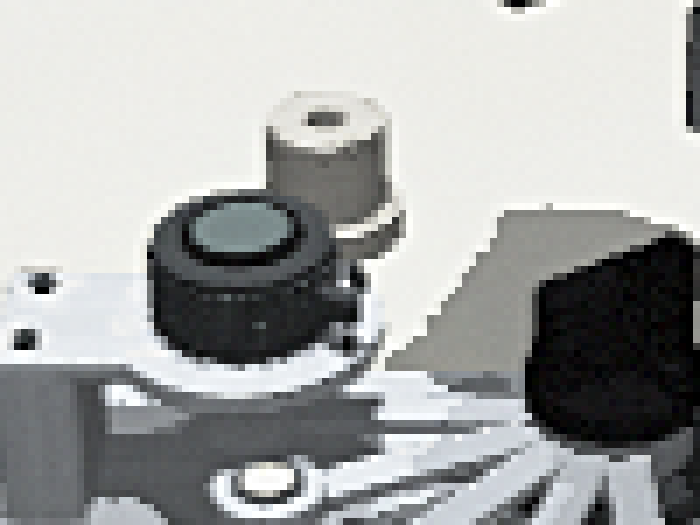

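The lug end is at crop (358,308), the pin at (345,338) and the pair at (355,272). Allowing for the common −8 px offset, the lug matches the locked position (1.047). Next I'll grip the knob.

Request:
jog_arm([
  [1, -0.9, -1.5, 20, 0],
  [1, 0, 0, 25, 0],
  [1, 0, 0, 20, 0],
  [1, 0, 0, 12, 0],
  [1, 0, 0, 5, 0],
  [1, 0, 0, 0, 0],
  [0.2, 0, 0, 0, 0],
  [-0.6, 0, 0, 0, 0],
  [-0.9, 0, 0, 0, 0],
  [-0.9, 0, 0, 0, 0],
], force=60)

```text
time: 9.05
tool_pos: [0.4852, -0.0549, 0.0624]
tcp_rot: [2.881, 1.25, 0.003]
wrist_force: [-0.1, 0.3, 0.1]
width: 0.454
grip_force: 0.0
```

Request:
jog_arm([
  [-0.9, 0, 0, 0, 0],
  [-0.9, 0, 0, 0, 0],
  [-0.9, 0, 0, 0, 0],
  [-0.9, 0, 0, 0, 0],
  [-0.9, 0, 0, 0, 0],
  [-0.9, 0, 0, 0, 0],
])

```text
time: 9.55
tool_pos: [0.4863, -0.0563, 0.0624]
tcp_rot: [2.878, 1.25, 0.005]
wrist_force: [4.4, -5.9, -1.2]
width: 0.154
grip_force: 60.7
```

```bash

python3 -c "
from h import *
need([.4855,-.0548,.062])"
```

```text
t 9.55 pos [ 0.4863 -0.0563  0.0624] yaw 0.819 q6 0.588 shift mm [ 0.5 -1.6  0.4] tilt [ 0.005 -0.003 -1.   ] F [ 4.4 -5.9 -1.2] M [-0.52 -0.29  0.08] w 0.1538439352086819 60.6535667181015
```

Request:
jog_arm([
  [-0.9, 0, 1.5, 0, 0],
  [-0.9, 0, 0, 0, 0],
  [-0.9, 0, 0, 0, 4],
  [-0.9, 0, 0, 0, 5],
  [-0.9, 0, 0, 0, 5],
  [-0.9, 0, 0, 0, 5],
  [-0.9, 0, 0, 0, 5],
  [-0.9, 0, 0, 0, 0],
  [-0.9, 0, 0, 0, 0],
])

```text
time: 10.3
tool_pos: [0.486, -0.0559, 0.0623]
tcp_rot: [3.078, 0.624, 0.002]
wrist_force: [-0.5, -1.5, 5.9]
width: 0.153
grip_force: 61.7
```

```bash

python3 -c "
from h import *
need([.4855,-.0548,.062])"
```

```text
t 10.3 pos [ 0.486  -0.0559  0.0623] yaw 0.4 q6 1.006 shift mm [-0.1 -1.2  0.3] tilt [ 0.002 -0.    -1.   ] F [-0.5 -1.5  5.9] M [0.08 0.12 0.15] w 0.15302771412821592 61.71483635902405
```

Request:
jog_arm([
  [-0.9, 0, 0, 0, 4],
  [-0.9, 0, 0, 0, 5],
  [-0.9, 0, 0, 0, 5],
  [-0.9, 0, 0, 0, 5],
  [-0.9, 0, 0, 0, 5],
  [-0.9, 0, 0, 0, 0],
  [-0.9, 0, 0, 0, 0],
])

```text
time: 10.88
tool_pos: [0.486, -0.0554, 0.0623]
tcp_rot: [-3.141, 0.03, -0.002]
wrist_force: [-0.5, 0.8, 6.2]
width: 0.151
grip_force: 61.8
```

```bash

python3 -c "
from h import *
need([.4855,-.0548,.062])"
```

```text
t 10.8833 pos [ 0.486  -0.0554  0.0623] yaw -0.019 q6 1.424 shift mm [-0.5 -0.6  0.3] tilt [ 0.001  0.    -1.   ] F [-0.5  0.8  6.2] M [0.22 0.17 0.12] w 0.1511747512465353 61.79723381996155
```

Request:
jog_arm([
  [-0.9, 0, 0, 0, 4],
  [-0.9, 0, 0, 0, 5],
  [-0.9, 0, 0, 0, 5],
  [-0.9, 0, 0, 0, 5],
  [-0.9, 0, 0, 0, 3],
  [-0.9, 0, 0, 0, 2],
  [-0.9, 0, 0, 0, 0],
  [-0.9, 0, 0, 0, 0],
  [-0.9, 0, 0, 0, 0],
])

```text
time: 11.63
tool_pos: [0.486, -0.055, 0.0623]
tcp_rot: [-3.065, 0.682, -0.002]
wrist_force: [-1.0, 2.5, 5.6]
width: 0.151
grip_force: 61.8
```

```bash

python3 -c "
from h import *
need([.4855,-.0548,.062])
q,d=snap('side','s6')
psi=.197
for i,a in enumerate([48,24,0,-24]): # pellets 1..4 expected at third stop: relative to lens dir, ccw+
    pass
for k in range(0,5):
    a=psi+np.radians((k-3)*24); P=[.486+.11*np.cos(a),-.0554+.11*np.sin(a),.044]; print('seat',k,((proj('side',P)[0]-[180,190]+.5)*5).round())
cv2.imwrite('pics/c6.png',cv2.resize(q[190:300,180:335,::-1],None,fx=5,fy=5,interpolation=3))"
```

```text
t 11.6333 pos [ 0.486  -0.055   0.0623] yaw -0.438 q6 1.843 shift mm [-0.6  0.   0.3] tilt [ 0.002  0.001 -1.   ] F [-1.   2.5  5.6] M [ 0.49 -0.01  0.14] w 0.15071657745755584 61.78511023521423
seat 0 [413. 153.]
seat 1 [325. 178.]
seat 2 [259. 221.]
seat 3 [226. 279.]
seat 4 [239. 343.]
```

View pics/c6.png

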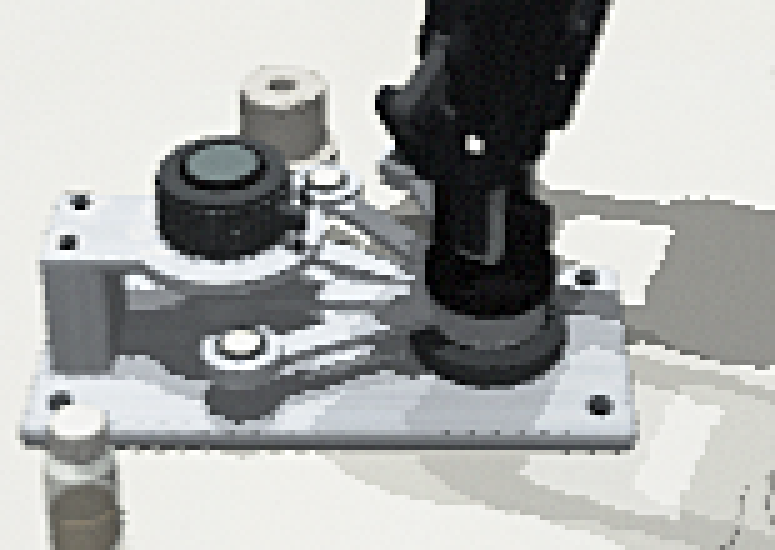

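Pellet 4 is at (240,343), exactly where pellet 1 stood at home, and pellet 1 is at (326,178) as predicted. The third pellet is therefore under the lens, and the grip is steady at 62 N.

```bash
python3 -c "
from workcell import bot
print(bot.finish_job())"
```

```text
the job is handed in; nothing more can be done
None
```

The job is handed in: the collar is locked at the single pin, the knob is held gripped at the third stop with the third pellet under the lens, and the die, the vial and the pen were not touched.

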